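# Vent the dry canister and break its lid off the seal

### The arm

A 6-joint arm with a two-finger parallel gripper is mounted at the origin on the work surface. World frame = base frame: x ahead of the robot, y to its left, z up, the work surface at z = 0. Lengths are in m, angles in degrees, forces in N, time in s.
With the tool pointing down it reaches from about 0.325 to 0.85 m from the base axis. Payload 15.5 kg.
Tool frame: the origin (TCP) lies midway between the tips of the shut fingers; the grasp point (between the pads) lies 19 mm behind it; y points along the fingers, x is the direction in which the jaws open and shut, and the axes are right-handed (so a half turn about y gives the same grasp; the last joint's range is limited). The gripper opens to 91 mm and grips with 3 to 60 N. Pads are 32 mm wide; open, the fingers measure 118 mm over their backs; the gripper's body (76 mm by 178 mm) begins 60 mm behind the grasp point.
Start: joints at [-78.18, 28.281, 77.091, -0, 74.628, -5.472], TCP at [0.186, -0.597, 0.214] pointing down, gripper open.
Joint ranges: [-166.48, 166.48], [-47.26, 123.95], [12.59, 153.08], [-70.14, 250.14], [6.76, 159.57], [-176.63, 176.63]. Speed limits (degrees/s): [108.29, 108.29, 147.25, 172.46, 172.46, 172.46].

### API

Orientations are given as a 3x3 rotation matrix whose columns are the frame's x, y, z axes.
In Python, from bench import ctrl gives the robot as it stands. The module is installed in compiled form; this text tells all that it offers. Calls block until the motion is done:
- ctrl.goto(position, orientation): joint-space move of the TCP to a pose.
- ctrl.move_l(position, vel=0.15, ori=None, contact_N=None): straight line of the TCP; ori=None keeps the orientation; vel is the mean speed in m/s. With contact_N (N) it stops when the force on the tool has changed by that much, and returns True; else False.
- ctrl.movej(angles): joint-space move.
- ctrl.command_gripper(opening): opening from 0.0 (shut) to 1.0 (fully open); the grip force is fixed at half the most; returns when the fingers have stopped.
- ctrl.sleep(seconds).
- ctrl.ik(position, orientation): joint angles nearest the present ones, or None.
- ctrl.read_camera(name): name is "scene" or "top" or "wrist"; returns the picture (480x640x3 uint8, blue, green, red); there is no depth.
- ctrl.camera_params(name): a dict with "fx", "fy", "cx", "cy" (pixels), "pose" (4x4, takes a point from camera to world coordinates); the wrist camera has in their place "T_tool_cam" (4x4, takes a point from camera to tool coordinates, whose origin is the TCP and whose axes are the tool frame's). Camera axes: x right, y up, looking along -z (the intrinsics and any distortion apply to the point x, -y, -z); pixel columns grow to the right and rows downward; lengths in m; the calibration is good to about 2 mm. A picture is of the moment at which its call begins: read the wrist's pose just before it. camera_params takes no time and is no camera call.
A pose or a line that the arm cannot do raises ctrl.MotionError and nothing moves.
- ctrl.sign_off(): hands the job in, once; it reports no verdict.
Readings, each from a call of its own:
- ctrl.current_t(): time.
- ctrl.current_q(): joint angles.
- ctrl.current_dq(): joint speeds.
- ctrl.current_effort(): joint torques, N m.
- ctrl.current_tool_pos(): TCP position.
- ctrl.current_eef_rot(): TCP orientation.
- ctrl.current_contact_force(): force on the tool from outside, world axes, zero at the start.
- ctrl.current_wrist_torque(): the same for the moment, N m.
- ctrl.current_grip_width(): opening from 0.0 (shut) to 1.0 (fully open).
Only numpy, scipy, OpenCV 4.12 (cv2) and the standard library are available. Lean on these libraries where they do the work, as an engineer would, in place of code of your own. Each camera call takes 0.05 s, during which the arm holds its last target.

### The job

The dry canister of component reels is sucked shut and its lid sticks fast in the seal. First press the vent pedal all the way down to its stop for a moment and let it spring back up; then take the lid by its knob, pull it up until it breaks free of the seal, without jerking it high into the air, and finish while still holding it by the knob, still and level, about 4 cm above its seat over the mouth of the canister and clear of it. Leave everything else on the bench where it is.

Things in the scene. Friction and masses are not known exactly. Their poses are not given: they have to be found in the camera images.
- canister: Round grey plastic dry canister, 144 mm across, 85 mm high to its rim, fixed to the bench, 210 mm across over four steel brackets around it. Origin at the centre of its underside. It stands on either side of the bench (left or right). On each bracket a black rubber grip (round bar, 24 mm thick, sprung inwards, gives way outwards) reaches in over the lid's edge; the grips' tops stand 18 mm above the lid's top face, and inward they reach to 77 mm from the axis.
- canister_rim (a point): Centre of the canister's mouth, level with its rim, 85 mm above the bench. Height of lid above this point is how far the lid is lifted.
- lid: White round loose lid: disc 156 mm across, 6 mm thick, with a spigot 126 mm across that sits 10 mm deep in the 134 mm mouth; 0.24 to 0.39 kg. Origin on its axis at the disc's underside, at the rim when shut; z out of its top. The rubber grips hold it: the pull needed peaks at about 12 to 20 N (its weight included) within 6 mm of lift, then falls; beyond 19 mm only the weight is left.
- lid_knob (a point): Grip point: centre of the upright cylindrical black head of the lid's knob, 32 mm across and 24 mm high, on a 20 mm wide, 26 mm high stem in the middle of the lid. 38 mm above the lid's top face, 44 mm above lid's origin, 129 mm above the bench when shut.
- vent_pedal: Steel base plate of the vent pedal, 130 x 84 x 6 mm, fixed to the bench, origin at the centre of its underside. Its ribbed aluminium tread (105 x 66 mm, 6 mm thick) is hinged 45 mm to the base's +x side of the origin, 20 mm up, and slopes up towards the base's -x side.
- tread_pad (a point): Place to press: on the upper face of the tread, midway across, 82 mm from the hinge line and 18 mm from the free edge; about 50 mm above the bench at rest, 29 mm at the stop. Its x axis runs along the tread to the hinge, its z axis out of the upper face.
- tread (a joint): Tread angle in rad: 0 at rest (tread sloping 0.30 rad), growing as it is pressed, to the stop at 0.26. A spring returns it: about 2 N at the pad to start, about 8 N at the stop.
- pliers: Bystander: blue-handled pliers lying flat near the robot, 150 mm long, 11 mm high; leave alone. Origin at the pivot.
- cutters: Bystander: blue-handled side cutters lying flat between canister and pedal, nearest the robot, 130 mm long, 11 mm high; leave alone. Origin at the pivot.
- tape_roll: Bystander: yellow tape roll lying flat, 84 mm across, 30 mm high; leave alone. Origin under its centre.
- flux_bottle: Bystander: small standing bottle between canister and pedal, 36 mm across, 85 mm high; leave alone. Origin under its centre.
- driver: Bystander: screwdriver, 150 mm long, lying between canister and pedal; leave alone.
- parts_carton: Bystander: small closed cardboard box, 70 x 100 x 35 mm, on the left; leave alone.
- solder_spool: Bystander: aluminium spool, 60 mm across, 40 mm high, standing on the right; leave alone.
Mind the look-alikes: they are no part of the job. What is meant by the lid is not blue, and is the larger of those in its own colour.

How it is judged (in metres and radians):
On the way, in this order (a step that is already met when the one before it is completed fails the run):
1. the vent pedal is pressed down to its stop while the lid is still shut (value of joint tread above 0.235 rad and z of lid in the frame of canister_rim below 0.004 m), for 0.2 s.
2. the lid, held by its knob, is broken free of the seal (z of lid in the frame of canister_rim above 0.015 m and value of joint tread below 0.06 rad and distance between the grasp point and lid_knob below 0.04 m), for 0.2 s.
At the end, for the whole second after the job is handed in: The gripper holds the lid by its knob (finger force over 1 N, grasp point within 40 mm of it); the lid is still, level within 0.2 rad, 22 to 65 mm above its seat, within 30 mm of the canister's axis, not touching the canister; the pedal is back up (below 0.06 rad) (z of lid in the frame of canister_rim between 0.022 and 0.065 m and horizontal distance between lid and canister_rim below 0.03 m and angle between lid's own z axis and vertical below 0.2 rad and linear speed of lid below 0.03 m/s and contact force between the fingers and lid above 1 N and contact force between lid and canister below 0.2 N and distance between the grasp point and lid_knob below 0.04 m and value of joint tread below 0.06 rad); the arm keeps its last pose, push and grip.
It fails at once if the lid is jerked more than 120 mm above its seat (z of lid in the frame of canister_rim above 0.12 m).
It fails at once if a bystander is moved more than 30 mm (distance of any of pliers, cutters, tape_roll, flux_bottle, driver, parts_carton, solder_spool from where it was at the start of the episode above 0.03 m).
It also fails if it takes over 48 s, if anything falls off the work surface, if the arm or the gripper's body presses on something with over 40 N, if the wrist force passes 120 N, or if a joint passes its speed limit or range.

## Working session

There is one attempt and no reset: what is moved stays moved. The work goes in short steps, each a Python script; the robot and the scene stay as the last script left them, time stands still between calls to the robot, and variables do not carry over. Pictures are saved under pics/ and viewed, and the job is handed in when it is done.

```bash
mkdir -p pics
python3 - <<'E'
from bench import ctrl
import cv2
for n in ("scene","top","wrist"):
    im=ctrl.read_camera(n); cv2.imwrite(f"pics/{n}0.png",im)
    p=ctrl.camera_params(n); print(n,p)
print(ctrl.current_t(),ctrl.current_tool_pos(),ctrl.current_eef_rot(),ctrl.current_grip_width())
E
```

```text
scene {'fx': 455.7470135801243, 'fy': 455.7470135801243, 'cx': 326.0477713943947, 'cy': 241.14699145115543, 'pose': array([[-0.63298414, -0.59656306,  0.49340003,  1.0693481 ],
       [ 0.77402253, -0.47546462,  0.41811783,  0.45214895],
       [-0.0148394 ,  0.6465647 ,  0.76271481,  0.90823323],
       [ 0.        ,  0.        ,  0.        ,  1.        ]])}
top {'fx': 553.0974826603899, 'fy': 553.0974826603899, 'cx': 315.03902956860804, 'cy': 238.43525115030906, 'pose': array([[ 0.02322895,  0.99692915, -0.07478431,  0.44242299],
       [-0.9997059 ,  0.02264205, -0.0086864 ,  0.02015235],
       [-0.00696645,  0.07496409,  0.9971619 ,  1.43473076],
       [ 0.        ,  0.        ,  0.        ,  1.        ]])}
wrist {'fx': 398.9757939995009, 'fy': 398.9757939995009, 'cx': 318.5697188856234, 'cy': 239.00286970751716, 'T_tool_cam': array([[ 9.99999891e-01,  1.86634112e-04, -4.26877610e-04,
         7.08643442e-04],
       [-4.61870696e-04,  2.76987254e-01, -9.60873482e-01,
        -1.70230664e-01],
       [-6.10921121e-05,  9.60873575e-01,  2.76987310e-01,
         7.88527806e-02],
       [ 0.00000000e+00,  0.00000000e+00,  0.00000000e+00,
         1.00000000e+00]])}
0.15 [ 0.1857117  -0.5964677   0.21347461] [[ 2.97208321e-01 -2.03733921e-04  9.54812637e-01]
 [-9.54812191e-01  9.26683366e-04  2.97208380e-01]
 [-9.45360417e-04 -9.99999550e-01  8.08903761e-05]] 1.0011849036699756
```

View pics/top0.png

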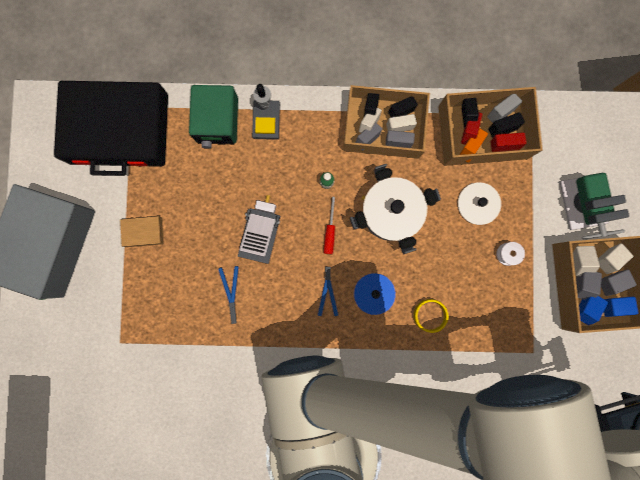

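View pics/scene0.png

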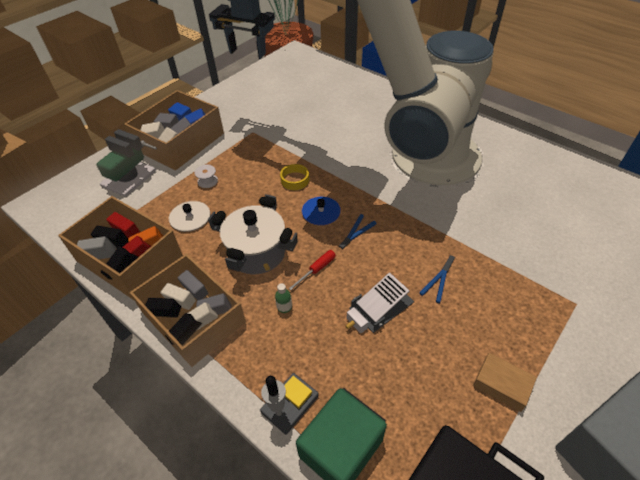

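View pics/wrist0.png

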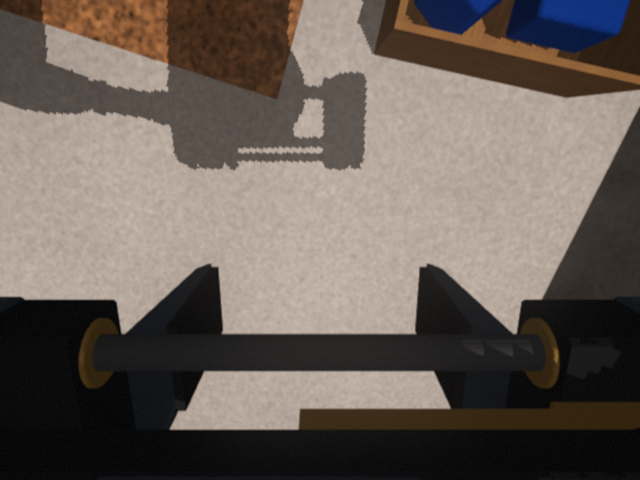

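The top view shows the large white lid at about (395,209) with its knob at (397,207), held by four grips. The pedal is at about (259,232). The small white lid at (480,203) and the blue one at (375,294) are decoys. I'll enlarge both targets.

Run:
```python
import cv2,numpy as np
t=cv2.imread("pics/top0.png");s=cv2.imread("pics/scene0.png")
r=lambda im,x,y,w,h:cv2.resize(im[y:y+h,x:x+w],(400,300),interpolation=cv2.INTER_CUBIC)
a=np.vstack([np.hstack([r(t,219,196,80,60+0),r(t,335,154,120,90+0)]),np.hstack([r(s,330,260,100,75),r(s,200,190,110,82)])])
cv2.imwrite("pics/z1.png",a)
```

```text
(no output)
```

View pics/z1.png

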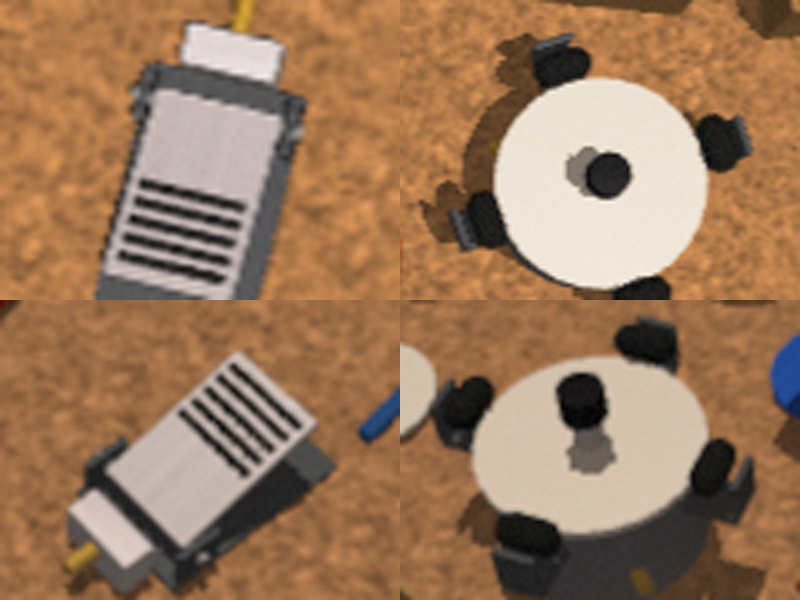

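```bash
cat > h.py <<'E'
import numpy as np
from bench import ctrl
def ray(p,pose,uv):
    d=np.array([(uv[0]-p["cx"])/p["fx"],-(uv[1]-p["cy"])/p["fy"],-1.])
    d=pose[:3,:3]@d; return pose[:3,3],d/np.linalg.norm(d)
def tri(rays):
    A=sum(np.eye(3)-np.outer(d,d) for o,d in rays);b=sum((np.eye(3)-np.outer(d,d))@o for o,d in rays)
    x=np.linalg.solve(A,b);e=[np.linalg.norm(np.cross(x-o,d)) for o,d in rays];return x,e
def proj(p,pose,X):
    c=np.linalg.inv(pose)@np.append(X,1);return p["cx"]-p["fx"]*c[0]/c[2],p["cy"]+p["fy"]*c[1]/c[2]
def st(n,uv):
    p=ctrl.camera_params(n);return ray(p,p["pose"],uv)
def wr():
    p=ctrl.camera_params("wrist");T=np.eye(4);T[:3,:3]=ctrl.current_eef_rot();T[:3,3]=ctrl.current_tool_pos()
    return p,T@p["T_tool_cam"]
E
python3 - <<'E'
from h import *
P={"hL":((251,214),(377,322)),"hR":((275,220),(356.3,301.8)),"fR":((265.4,256),(389.5,273)),"fL":((240,250.4),(409.5,291)),"knob":((397.4,206.5),(250,217.3)),"lid":((395.6,209.2),(252.3,229.1))}
np.set_printoptions(precision=4,suppress=True)
for k,(a,b) in P.items(): print(k,*tri([st("top",a),st("scene",b)]))
E
```

```text
hL [0.6069 0.2006 0.0193] [np.float64(0.0019091090207512163), np.float64(0.0019091090207512163)]
hR [0.5937 0.1361 0.0223] [np.float64(0.0003718809921744762), np.float64(0.0003718809921746489)]
fR [0.4984 0.1571 0.0501] [np.float64(0.0017655164649926166), np.float64(0.001765516464992655)]
fL [0.5113 0.2208 0.0496] [np.float64(0.001146170885648188), np.float64(0.0011461708856482279)]
knob [ 0.6204 -0.1618  0.1294] [np.float64(0.0005631042601719017), np.float64(0.000563104260171908)]
lid [ 0.6196 -0.1636  0.0858] [np.float64(0.0005876777745223666), np.float64(0.0005876777745224413)]
```

The triangulated heights match the text: tread edge 50 mm, knob 129 mm and lid 86 mm. The hinge is on the side away from the robot. Next I press the pedal with the fingers shut.

Run:
```python
from h import *
import cv2
np.set_printoptions(precision=4,suppress=True)
x=np.array([.977,-.21,0]);x/=np.linalg.norm(x);y=np.array([0,0,-1.])
R=np.c_[x,y,np.cross(x,y)]
print(ctrl.ik([.523,.185,.2],R))
ctrl.command_gripper(0.0)
ctrl.goto([.523,.185,.2],R)
print(ctrl.current_t(),ctrl.current_tool_pos(),ctrl.current_contact_force())
cv2.imwrite("pics/w1.png",ctrl.read_camera("wrist"))
ctrl.move_l([.523,.185,.065],vel=.12)
f0=np.array(ctrl.current_contact_force())
c=ctrl.move_l([.523,.185,.012],vel=.03,contact_N=18)
print(c,ctrl.current_t(),ctrl.current_tool_pos(),ctrl.current_contact_force(),f0)
ctrl.sleep(.5)
print(ctrl.current_tool_pos(),ctrl.current_contact_force())
cv2.imwrite("pics/s1.png",ctrl.read_camera("scene"));cv2.imwrite("pics/t1.png",ctrl.read_camera("top"))
```

```text
[13.3127 23.4733 88.1673 -0.     68.3594 25.4435]
4.5083 [0.5233 0.1844 0.2   ] [-0.4255 -1.2865 -0.1744]
True 7.0 [0.5224 0.1851 0.0286] [-4.7437 -1.1022 28.6163] [-0.0267 -0.1564 -0.0148]
[0.5224 0.1851 0.0287] [-4.6804 -0.9682 22.8169]
```

Run:
```python
import cv2,numpy as np
a=cv2.imread("pics/s1.png")[200:380,280:520];w=cv2.imread("pics/w1.png")
cv2.imwrite("pics/z2.png",np.hstack([cv2.resize(a,(400,300)),cv2.resize(w,(400,300))]))
```

```text
(no output)
```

View pics/z2.png

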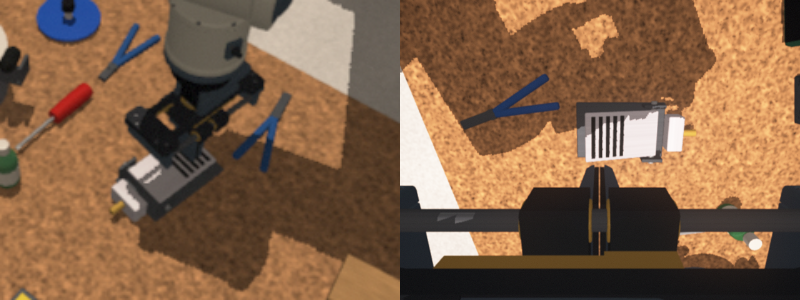

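The tread is flat, with the tip at z = 28.6 mm and 22 N on it, so the pedal reached its stop. I release it and look at the knob.

Run:
```python
from h import *
import cv2
np.set_printoptions(precision=4,suppress=True)
ctrl.move_l([.5224,.185,.20],vel=.15)
z=np.array([.955,.297,0]);z/=np.linalg.norm(z);y=np.array([0,0,-1.]);R=np.c_[np.cross(y,z),y,z]
print(np.linalg.det(R))
ctrl.goto([.6204,-.162,.22],R)
ctrl.command_gripper(1.0)
print(ctrl.current_t(),ctrl.current_tool_pos(),ctrl.current_contact_force())
p,T=wr();im=ctrl.read_camera("wrist")
print(proj(p,T,np.array([.6204,-.1618,.1294])),proj(p,T,np.array([.6204,-.1618,.141])),proj(p,T,np.array([.6204,-.163,.091])))
cv2.imwrite("pics/w2.png",im)
np.save("T2.npy",T)
cv2.imwrite("pics/s2.png",ctrl.read_camera("scene"))
```

```text
0.9999999999999998
11.6417 [ 0.6204 -0.162   0.22  ] [-0.2631  0.3994  0.6061]
(np.float64(317.0524902286284), np.float64(244.05450798257166)) (np.float64(316.9967367172475), np.float64(249.17595645864537)) (np.float64(318.68619953866704), np.float64(230.1779188910487))
```

View pics/w2.png

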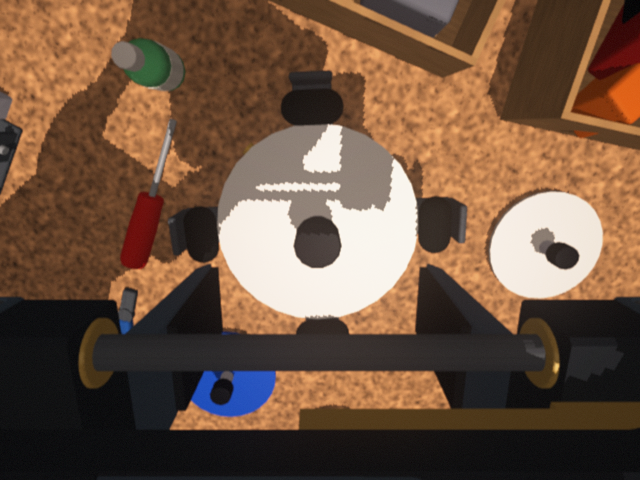

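View pics/s2.png

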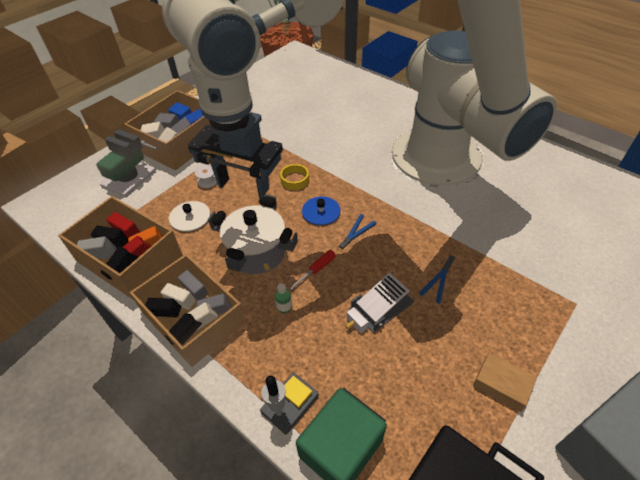

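The knob appears at (317,242) against a predicted (317,244), centred between the jaws, and the pedal is back up. I go down and grip.

```bash
python3 - <<'E'
from h import *
import cv2
np.set_printoptions(precision=4,suppress=True)
print(ctrl.move_l([.6204,-.162,.111],vel=.1,contact_N=12))
print(ctrl.current_tool_pos(),ctrl.current_contact_force())
ctrl.command_gripper(0.0); ctrl.sleep(.2)
print(ctrl.current_t(),ctrl.current_grip_width()*91,ctrl.current_contact_force())
p0=np.array(ctrl.current_tool_pos())
for dz in (.003,.006,.010):
    ctrl.move_l(p0+[0,0,dz],vel=.012)
    print(dz,ctrl.current_t(),ctrl.current_tool_pos(),ctrl.current_contact_force(),ctrl.current_wrist_torque(),ctrl.current_grip_width()*91)
cv2.imwrite("pics/w3.png",ctrl.read_camera("wrist"));cv2.imwrite("pics/s3.png",ctrl.read_camera("scene"))
E
python3 - <<'E'
import cv2,numpy as np
a=cv2.imread("pics/s3.png")[150:300,180:380];w=cv2.imread("pics/w3.png")
cv2.imwrite("pics/z3.png",np.hstack([cv2.resize(a,(400,300)),cv2.resize(w,(400,300))]))
E
```

```text
False
[ 0.6208 -0.1621  0.1117] [-0.5637 -0.4683 -0.2253]
14.125 31.103820964322228 [-0.5078  1.4147  0.1001]
0.003 14.525 [ 0.6198 -0.1617  0.1134] [ -1.1139   1.7423 -11.2768] [0.441  0.1724 0.0151] 31.18206293702554
0.006 14.925 [ 0.6203 -0.162   0.1173] [-2.7296  2.5078 -7.3497] [ 0.3232  0.5209 -0.0104] 31.171771224160764
0.01 15.4083 [ 0.6206 -0.162   0.1213] [-2.3549  1.2052 -4.214 ] [ 0.2035  0.3319 -0.0351] 31.205704049392004
```

View pics/z3.png

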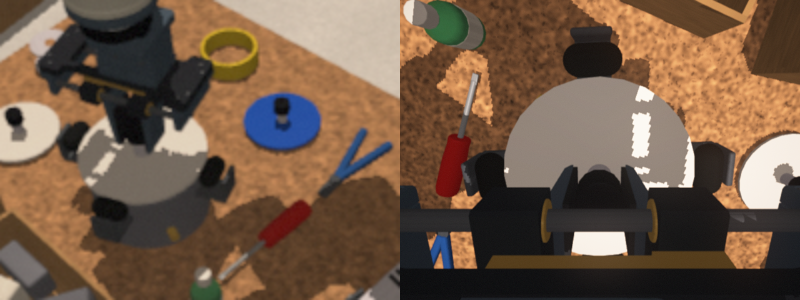

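The knob is between the fingers at 31 mm width, and the pull peaked and then fell. I continue to 40 mm and check whether the lid really came up.

Run:
```python
from h import *
import cv2
np.set_printoptions(precision=4,suppress=True)
p0=np.array([.6204,-.162,.111])
for dz,v in ((.02,.02),(.041,.03)):
    ctrl.move_l(p0+[0,0,dz],vel=v)
    print(dz,ctrl.current_t(),ctrl.current_tool_pos(),ctrl.current_contact_force(),ctrl.current_wrist_torque(),ctrl.current_grip_width()*91)
ctrl.sleep(.5)
print(ctrl.current_contact_force(),ctrl.current_tool_pos())
w=ctrl.read_camera("wrist");a=ctrl.read_camera("scene");p,T=wr()
cv2.imwrite("pics/s4.png",a);cv2.imwrite("pics/w4.png",w)
# predicted disc outlines if lifted 41 mm and level / if still shut
for n,im,(q,P) in (("s",a,(ctrl.camera_params("scene"),ctrl.camera_params("scene")["pose"])),("w",w,(p,T))):
    for z,c in ((.132,(0,255,0)),(.091,(0,0,255))):
        pts=np.array([proj(q,P,np.array([.6204+.078*np.cos(t),-.1625+.078*np.sin(t),z])) for t in np.linspace(0,6.283,60)])
        cv2.polylines(im,[np.int32(pts*16)],True,c,1,cv2.LINE_AA,4)
cv2.imwrite("pics/z4.png",np.hstack([cv2.resize(a[140:290,180:380],(400,300),interpolation=cv2.INTER_CUBIC),cv2.resize(w,(400,300))]))
```

```text
0.02 16.1583 [ 0.6206 -0.1622  0.1312] [ 0.233   0.5078 -3.6631] [ 0.026   0.0289 -0.021 ] 31.00933715084471
0.041 17.0083 [ 0.6203 -0.162   0.1518] [ 0.8448 -0.4209 -4.1554] [ 0.008   0.0594 -0.0448] 31.45057676586494
[ 0.3535  0.2082 -3.9325] [ 0.6204 -0.162   0.152 ]
```

View pics/z4.png

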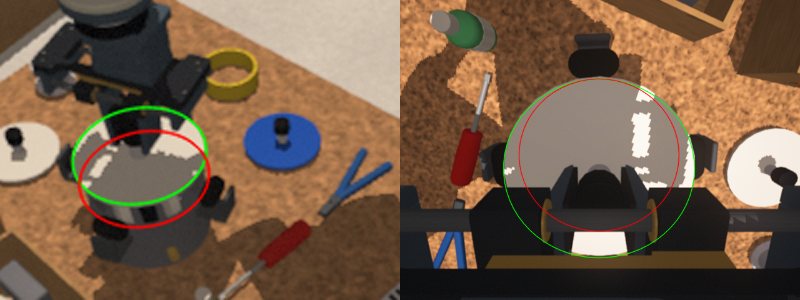

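The lid's edge lies on the green outline, which is the prediction for lifted 41 mm and level, in both views. The load is steady at about 4 N. Before handing in I check the pedal and the other items.

Run:
```python
from h import *
import cv2
np.set_printoptions(precision=4,suppress=True)
t0=cv2.imread("pics/scene0.png");s=cv2.imread("pics/s4.png")
d=cv2.absdiff(t0,s)[255:335,335:425]; print("pedal diff mean",d.mean())
cv2.imwrite("pics/z5.png",np.hstack([cv2.resize(t0[140:380,160:480],(400,300)),cv2.resize(s[140:380,160:480],(400,300))]))
```

```text
pedal diff mean 35.45337962962963
```

View pics/z5.png

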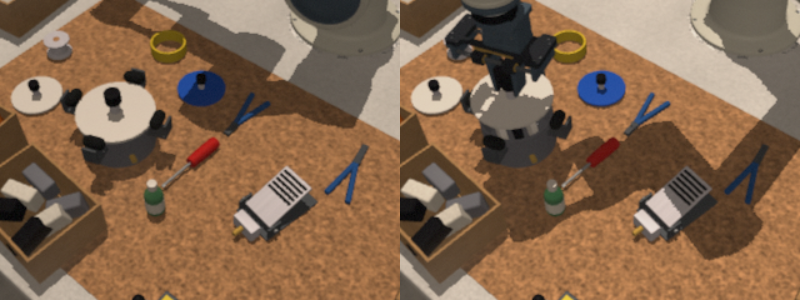

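The pedal sits at the same pixels as at the start (the difference is only shadow), and none of the visible bystanders has moved. I hand in.

Run:
```python
from bench import ctrl
print(ctrl.current_t(),ctrl.current_tool_pos(),ctrl.current_contact_force())
ctrl.sign_off()
```

```text
17.6083 [ 0.62040074 -0.16199389  0.15202023] [ 0.51465517  0.38501635 -3.79943102]
the job is handed in; nothing more can be done
```

The job is done and handed in at 17.6 s; `sign_off` gives no verdict, so the result below rests on my own checks.

- **Pedal:** I pressed it with the fingers shut until the tip stood at z = 28.6 mm, which is its stop, and held about 23 N there for 0.5 s. It then sprang back to its starting place in the scene picture.
- **Lid:** I gripped the knob at 31 mm width and pulled up slowly. The highest pull I read was 11 N, at 3 mm of lift, and it fell to about 3.8 N, a little above the 0.24–0.39 kg given. That is slightly below the stated 12–20 N peak, probably because I only sampled the force at a few heights.
- **Final pose:** The lid hangs about 41 mm above its seat, level and centred. Its edge matches the predicted outline in both the scene and wrist pictures.
- **Other items:** The ones visible in the last scene picture had not moved. The solder spool was mostly hidden behind the gripper, and the parts carton lay outside the crop I compared, so I did not check those two.

No check failed. The pedal's pixel-difference number was high (mean 35), but the picture showed that this was the arm's shadow.

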